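# Let the bronze piston pin out of the dispenser

## Task

Press down the blue pad of the rocking lever over the lane that holds the bronze-coloured piston pin, so that the red gate lifts, and keep it down until the pin has rolled into the green tray; then let the lever come back up so the gate is shut again. Only press the pad: do not touch the pins or the gates, keep the black pin's gate shut, and leave everything else on the bench where it stands.

Things in the scene. Friction and masses are not known exactly. Their poses are not given: they have to be found in the camera images.
- dispenser: pin dispenser: dark base 380 x 200 x 12 mm; two white lanes (68 mm wide, centres at y = +45 (left) and -45 mm) slope down 0.2 rad to +x, ending in a green tray with a lip. Over each lane a lever: blue pad at -x, pivot on posts 116 mm high, red gate at +x. Origin: on the table, 10 mm to the +x side of the base's centre; a pin in the tray ends at x = 0.15; x down the lanes, y to the left lane, z up
- pad_left (a point): centre of the top face of the blue pad (38 mm wide, 40 long, 10 thick; level at rest, 107 mm above the table) on the near end of the left lever, at x = -160, y = +45 mm in the dispenser's frame; x runs along the lever towards its red gate, z up out of the pad; it sinks and tilts with the lever. The two pads are 52 mm apart
- pad_right (a point): centre of the top face of the blue pad (38 mm wide, 40 long, 10 thick; level at rest, 107 mm above the table) on the near end of the right lever, at x = -160, y = -45 mm in the dispenser's frame; x runs along the lever towards its red gate, z up out of the pad; it sinks and tilts with the lever. The two pads are 52 mm apart
- lever_left (a joint): left rocking lever: 0 = at rest, gate shut; grows as its pad is pressed down, to the stop at 0.45 rad (pad 39 mm lower). Pivot 90 mm from the pad's centre, 74 mm from the gate. A spring returns it: about 2 N on the pad starts it, about 3.5 N holds it fully down. A pin passes under the gate from about 0.27 rad
- lever_right (a joint): right rocking lever: 0 = at rest, gate shut; grows as its pad is pressed down, to the stop at 0.45 rad (pad 39 mm lower). Pivot 90 mm from the pad's centre, 74 mm from the gate. A spring returns it: about 2 N on the pad starts it, about 3.5 N holds it fully down. A pin passes under the gate from about 0.27 rad
- gate_left (a point): red gate plate (30 mm wide, 4 mm thick, 47 mm high) hanging from the far end of the left lever, across the left lane; point in the middle of its width at the lever, 102 mm above the table when shut
- gate_right (a point): red gate plate (30 mm wide, 4 mm thick, 47 mm high) hanging from the far end of the right lever, across the right lane; point in the middle of its width at the lever, 102 mm above the table when shut
- bronze_pin: yellow bronze-coloured piston pin, a cylinder 24 mm in diameter, 64 mm long, about 0.13 kg, lying across a lane just behind its red gate; origin at its centre, y along it. Its lane varies: in the dispenser's frame y above 0 is the left lane, below 0 the right. Once its gate is up it rolls 0.16 m down the lane by itself in about half a second
- black_pin: black-coated piston pin, a cylinder 24 mm in diameter, 64 mm long, about 0.13 kg, lying across a lane just behind its red gate; origin at its centre, y along it. Its lane varies: in the dispenser's frame y above 0 is the left lane, below 0 the right. Once its gate is up it rolls 0.16 m down the lane by itself in about half a second
- piston: bare aluminium piston standing on the table, 82 mm diameter, 58 mm high; origin under its centre
- barrel: grey finned engine cylinder standing on the table, 110 mm diameter, 120 mm high; origin under its centre
- lube: small white bottle with red cap, 38 mm diameter, 95 mm high; origin under its centre
- screwdriver: screwdriver lying on the table, about 200 mm long; origin under its middle, x along it
- rings: dark stack of piston rings lying on the table, 86 mm outside diameter, 12 mm high; origin under its centre
Things that resemble listed ones, but are neither listed nor needed, are in the scene too. There is more than one size of the black_pin; the job needs the smallest.

How it is judged:
By the outcome, as a careful person would: the job done as asked, in the order asked, and still so for the second after the job is handed in, with the robot touching nothing.
It also fails if it takes over 32 s, if anything falls off the work surface, if the arm or the gripper's body presses on something with over 40 N, if the wrist force passes 120 N, or if a joint passes its speed limit or range.

## Robot

A 7-joint arm with a two-finger parallel gripper is mounted at the origin on the work surface. World frame = base frame: x ahead of the robot, y to its left, z up, the work surface at z = 0. Lengths are in m, angles in rad, forces in N, time in s.
With the tool pointing down it reaches from about 0.425 to 0.875 m from the base axis. Payload 4.7 kg.
Tool frame: the origin (TCP) lies at the very end of the fingers, on their centre line; the grasp point (between the pads) lies 19 mm behind it; z points along the fingers, y is the line along which they close (so a half turn about z gives the same grasp; the last joint's range is limited). The gripper opens to 87 mm and grips with 3 to 60 N. Pads are 19 mm wide; open, the fingers measure 117 mm over their backs; the gripper's body (75 mm by 190 mm) begins 51 mm behind the grasp point.
Start: joints at [1.209, 0.321, -0.07, 1.45, 0.023, 1.371, -0.057], TCP at [0.239, -0.605, 0.223] pointing down, gripper open.
Joint ranges: [-2.86, 2.86], [-0.3, 2.09], [-1.38, 1.24], [0.06, 2.45], [-1.56, 4.7], [0.09, 2.05], [-2.69, 2.69]. Speed limits (rad/s): [2.57, 2.57, 3.14, 3.14, 3.14, 3.14, 3.14].

## Interface

Orientations are given as a rotation vector (axis times angle).
In Python, from bench import ctrl, vision gives the robot as it stands.
- The arm moves only by the tool jog_arm, never from a script. Its argument "increments" is a list of rows, each an object of numbers: "tx", "ty", "tz": the shift along the tool's x, y, z in mm; "wx", "wy", "wz": the turn, a rotation vector about the tool's x, y, z in rad; "gripper": the opening, from 0 (shut) to 1 (fully open). In form: [{"tx": .., "ty": .., "tz": .., "wx": .., "wy": .., "wz": .., "gripper": ..}, ...]. A call has exactly 5 rows; each row is the pose to reach, as a shift and turn from the pose commanded when the call began, along the tool's axes at that moment; what a row does not reach only later rows make up. A row lasts 1/12 s, in which the tool goes at most 41.7 mm and 7.16 degrees, less where a joint would pass 70% of its speed; a pose out of reach is approached as far as the arm can. A call with a gripper value outside its range is refused whole. The fingers move at their own pace and stop on an object; "grip_force" is the grip in N (left out, the last holds). Time passes only in rows, so rows that repeat a pose let the fingers close, or fill a call up. It gives the time, the measured TCP pose, the force, the opening and the grip force at its end, in the units of the state.
- ctrl.get_state(): the state, without advancing time (a new reading comes with each control period).
- vision.get_image(name): name is "side" or "top"; returns a dict with "color" (400x640x3 uint8, blue, green, red), "fx", "fy", "cx", "cy" (pixels), "k1" (the pictures are not rectified: a ray, as slopes to the right and down, at radius r is drawn at 1 + k1 r^2 times it, then the intrinsics apply), "extrinsics" (4x4, takes a point from world to camera coordinates). Camera axes: x right, y down, z forward; pixel columns grow to the right and rows downward; lengths in m; the calibration is good to about 2 mm. A picture is of the moment at which its call begins. There is no depth.
- ctrl.close_job(): hands the job in; it is judged then, once.
Trained networks look in the newest picture that a camera, given by its name, has taken for a name from the list of things; names that differ only in an ending like _2 or _b are one class to them, and where a whole thing is asked for, a point or a joint stands for the part that bears it (a point fixed in the world has none). Each returns a list of dicts, best first, with "conf" (0 to 1); they miss things now and then, are a little off and sometimes report something else, mostly with a low value. They report only what shows in the picture. A call takes as long as a camera call. They do not tell look-alikes from the thing itself.
- vision.spot_in(camera, thing): "bbox" ([left, top, right, bottom] in pixels, round what is visible of it).
The state is a dict: "time": time; "joint_positions": joint angles; "qd": joint speeds; "joint_torque": joint torques, N m; "position": TCP position; "tool_rot": TCP orientation; "ft_force": force on the tool from outside, world axes, zero at the start; "torque": the same for the moment, N m; "grip_width": opening from 0.0 (shut) to 1.0 (fully open); "grip_force": force on a finger pad.
Only numpy, scipy, OpenCV 4.12 (cv2) and the standard library are available. Lean on these libraries where they do the work, as an engineer would, in place of code of your own. Each camera call takes 0.05 s, during which the arm holds its last target. There are 200 camera calls.

## Working session

There is one attempt and no reset: what is moved stays moved. The work goes in short steps, Python scripts to look and compute and a tool call to move; the robot and the scene stay as the last step left them, time stands still between calls to the robot, and variables do not carry over. Pictures are saved under pics/ and viewed, at most 10 in all, crops included, and the job is handed in when it is done.

Besides the shell and the picture viewer there is one more tool, called after "Call:" as name(argument=value, ...) on one line, values as JSON. jog_arm: Moves the arm, as the interface text tells. Its arguments: {"type":"object","properties":{"increments":{"type":"array"},"grip_force":{"type":"number"}},"required":["increments"]}

```bash
mkdir -p pics; cat > h.py <<'E'
import numpy as np, cv2
from bench import ctrl, vision
def ray(im,u,v):
    K=np.array([[im['fx'],0,im['cx']],[0,im['fy'],im['cy']],[0,0,1.]])
    p=cv2.undistortPoints(np.array([[[u,v]]],float),K,np.array([im['k1'],0,0,0,0.]))[0,0]
    E=np.array(im['extrinsics']);R,t=E[:3,:3],E[:3,3]
    return -R.T@t, R.T@np.array([p[0],p[1],1])
def atz(im,u,v,z):
    o,d=ray(im,u,v); return o+d*(z-o[2])/d[2]
def proj(im,P):
    K=np.array([[im['fx'],0,im['cx']],[0,im['fy'],im['cy']],[0,0,1.]])
    E=np.array(im['extrinsics'])
    c=E[:3,:3]@np.array(P,float)+E[:3,3]; x,y=c[0]/c[2],c[1]/c[2]; s=1+im['k1']*(x*x+y*y)
    return np.array([im['fx']*x*s+im['cx'],im['fy']*y*s+im['cy']])
E
python3 - <<'E'
from h import *
for n in ('top','side'):
    im=vision.get_image(n); cv2.imwrite(f'pics/{n}0.png',im['color'])
    print(n,im['k1'],ray(im,320,200))
    for t in ('dispenser','pad_left','pad_right','gate_left','bronze_pin','black_pin'):
        print(t,[(np.round(d['bbox']).tolist(),round(d['conf'],2)) for d in vision.spot_in(n,t)[:4]])
s=ctrl.get_state();print(s['time'],s['position'],s['tool_rot'],s['ft_force'])
E
```

```text
top 0.02395916149556322 (array([0.42147003, 0.07526353, 0.99887998]), array([ 0.18084774, -0.01414441, -0.98365568]))
dispenser [([228.0, 95.0, 342.0, 276.0], 0.89)]
pad_left [([247.0, 169.0, 277.0, 261.0], 0.65)]
pad_right [([295.0, 162.0, 324.0, 255.0], 0.96), ([249.0, 170.0, 279.0, 259.0], 0.4)]
gate_left [([247.0, 167.0, 276.0, 259.0], 0.74)]
bronze_pin [([290.0, 167.0, 319.0, 181.0], 0.64)]
black_pin [([242.0, 174.0, 275.0, 187.0], 0.82), ([176.0, 285.0, 218.0, 320.0], 0.81), ([145.0, 208.0, 183.0, 239.0], 0.69), ([252.0, 166.0, 278.0, 259.0], 0.3)]
side -0.11951823923095783 (array([0.34548721, 0.811294  , 0.59322797]), array([ 0.24543355, -0.81426353, -0.52616557]))
dispenser [([176.0, 196.0, 371.0, 300.0], 0.76)]
pad_left [([256.0, 229.0, 360.0, 249.0], 0.85)]
pad_right [([267.0, 198.0, 364.0, 218.0], 0.88)]
gate_left [([255.0, 231.0, 361.0, 252.0], 0.81)]
bronze_pin [([270.0, 212.0, 287.0, 225.0], 0.79)]
black_pin [([240.0, 341.0, 296.0, 382.0], 0.78), ([365.0, 326.0, 405.0, 374.0], 0.65), ([260.0, 237.0, 277.0, 255.0], 0.64), ([379.0, 256.0, 418.0, 288.0], 0.53)]
0.7 [ 0.23851899 -0.60468417  0.22260231] [ 3.08618538e+00  5.86760656e-01 -6.54896631e-05] [ 0.09548413 -0.937691   -0.15818581]
```

View pics/top0.png

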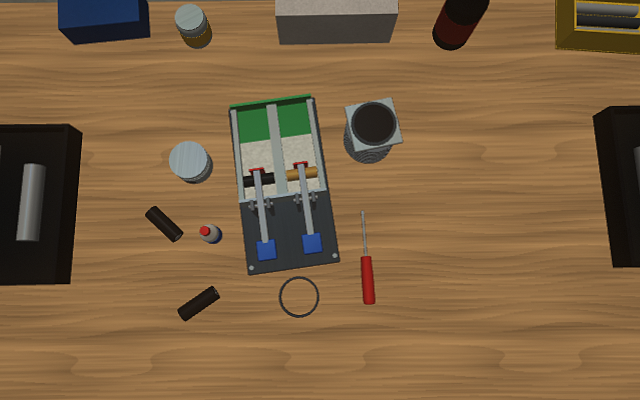

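View pics/side0.png

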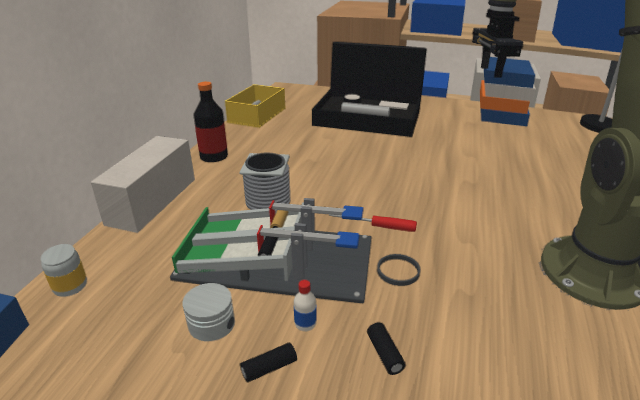

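The top view shows two levers with blue pads at (266,250) and (312,243). The bronze pin is at (302,174), behind the right gate, and the side view shows it at (279,219) on the far (right) lane. The black pin is in the left lane at (258,181).

Possible confusions:
- **Pads:** left pad (266,250) is over the black pin and right pad (312,243) is over the bronze pin, so I choose the right pad.
- **Loose black cylinders:** (164,223) and (199,303) are the larger look-alikes and aren't needed.

```bash
python3 - <<'E'
from h import *
from scipy.spatial.transform import Rotation as R
def blobs(im,box):
    l,t,r,b=box; h=cv2.cvtColor(im['color'],cv2.COLOR_BGR2HSV)[t:b,l:r]
    m=cv2.inRange(h,(100,120,60),(130,255,255))
    n,_,s,c=cv2.connectedComponentsWithStats(m)
    return [(c[i]+[l,t],s[i].tolist()) for i in range(1,n) if s[i][4]>40]
a=vision.get_image('top')
pts=[]
for c,s in blobs(a,(230,220,345,280)):
    p=atz(a,*c,0.107);pts.append(p);print('top',c.round(1),s,p.round(4))
b=vision.get_image('side')
for c,s in blobs(b,(330,195,370,260)): print('side',c.round(1),s,atz(b,*c,.104).round(4))
for p in pts: print('proj side',proj(b,p).round(1))
# base corners fiducials: screws on the base near end
for uv in ((251,268),(336,262)): print('screw',atz(a,*uv,.012).round(4))
for uv in ((231,107),(316,99)): print('tray',atz(a,*uv,.03).round(4))
for uv in ((258,171),(301,165)): print('gate',atz(a,*uv,.102).round(4))
s=ctrl.get_state();print(R.from_rotvec(s['tool_rot']).as_matrix().round(3))
cv2.imwrite('pics/crop.png',cv2.resize(a['color'][150:270,225:345],None,fx=5,fy=5,interpolation=2))
E
```

```text
top [311.6 242.9] [71, 12, 22, 22, 382] [0.5005 0.0801 0.107 ]
top [266.1 249.9] [26, 19, 21, 22, 379] [0.4882 0.1689 0.107 ]
side [352.2 212.5] [12, 11, 21, 14, 241] [0.4996 0.0812 0.104 ]
side [347.4 239.7] [6, 37, 23, 16, 316] [0.4875 0.1702 0.104 ]
proj side [351.9 210.9]
proj side [347.2 237.8]
screw [0.4572 0.211  0.012 ]
screw [0.4675 0.0291 0.012 ]
tray [0.8144 0.2573 0.03  ]
tray [0.8303 0.0665 0.03  ]
gate [0.6478 0.1867 0.102 ]
gate [0.659  0.0996 0.102 ]
[[ 0.93   0.367  0.   ]
 [ 0.367 -0.93  -0.   ]
 [-0.     0.    -1.   ]]
```

View pics/crop.png

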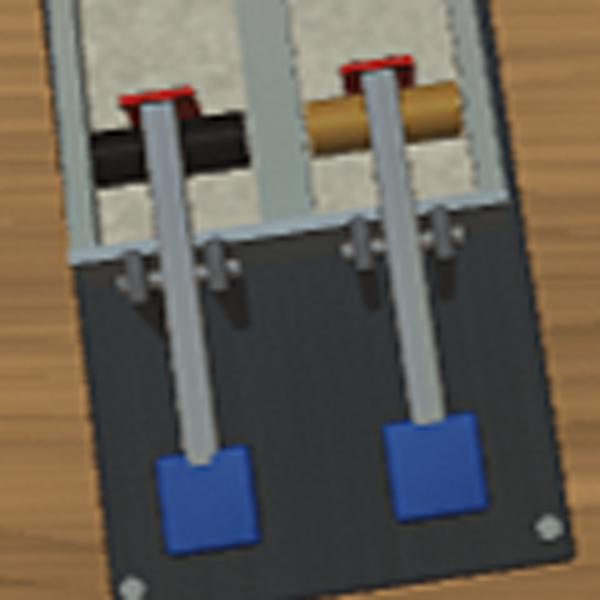

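The crop confirms bronze is under the right gate, crop (385,115), and that its lever's pad is the right one, crop (437,467), at about (0.500, 0.080, 0.107). Both cameras agree within 2 mm, and the pad spacing (90 mm) and gate distance (160 mm) match the description. Moving above it with the fingers shut.

Call:
jog_arm(increments=[{"tx":27,"ty":-29.5,"gripper":0},{"tx":54,"ty":-59,"gripper":0},{"tx":81,"ty":-88.5,"gripper":0},{"tx":108,"ty":-118,"gripper":0},{"tx":135,"ty":-147.5,"gripper":0}])

```text
validation failed for argument at $.in...
```

Call:
jog_arm(increments=[{"tx":27,"ty":-29.5,"tz":0,"wx":0,"wy":0,"wz":0,"gripper":0},{"tx":54,"ty":-59,"tz":0,"wx":0,"wy":0,"wz":0,"gripper":0},{"tx":81,"ty":-88.5,"tz":0,"wx":0,"wy":0,"wz":0,"gripper":0},{"tx":108,"ty":-118,"tz":0,"wx":0,"wy":0,"wz":0,"gripper":0},{"tx":135,"ty":-147.5,"tz":0,"wx":0,"wy":0,"wz":0,"gripper":0}])

```text
time: 1.22
position: [0.3104, -0.4161, 0.2226]
tool_rot: [3.086, 0.586, 0.0]
ft_force: [0.2, -0.0, 0.2]
grip_width: 0.707
grip_force: 0.0
```

Call:
jog_arm(increments=[{"tx":27,"ty":-29.5,"tz":0,"wx":0,"wy":0,"wz":0,"gripper":0},{"tx":54,"ty":-59,"tz":0,"wx":0,"wy":0,"wz":0,"gripper":0},{"tx":81,"ty":-88.5,"tz":0,"wx":0,"wy":0,"wz":0,"gripper":0},{"tx":108,"ty":-118,"tz":0,"wx":0,"wy":0,"wz":0,"gripper":0},{"tx":135,"ty":-147.5,"tz":0,"wx":0,"wy":0,"wz":0,"gripper":0}])

```text
time: 1.63
position: [0.3818, -0.2293, 0.2229]
tool_rot: [3.085, 0.586, 0.001]
ft_force: [1.0, -0.9, -0.1]
grip_width: 0.327
grip_force: 0.0
```

Call:
jog_arm(increments=[{"tx":27,"ty":-29.5,"tz":0,"wx":0,"wy":0,"wz":0,"gripper":0},{"tx":54,"ty":-59,"tz":0,"wx":0,"wy":0,"wz":0,"gripper":0},{"tx":81,"ty":-88.5,"tz":0,"wx":0,"wy":0,"wz":0,"gripper":0},{"tx":108,"ty":-118,"tz":0,"wx":0,"wy":0,"wz":0,"gripper":0},{"tx":135,"ty":-147.5,"tz":0,"wx":0,"wy":0,"wz":0,"gripper":0}])

```text
time: 2.05
position: [0.4532, -0.0425, 0.223]
tool_rot: [3.085, 0.586, 0.002]
ft_force: [1.5, -0.2, 0.9]
grip_width: 0.016
grip_force: 0.0
```

Call:
jog_arm(increments=[{"tx":25,"ty":-27,"tz":0,"wx":0,"wy":0,"wz":0.06,"gripper":0},{"tx":50,"ty":-54,"tz":10,"wx":0,"wy":0,"wz":0.12,"gripper":0},{"tx":72,"ty":-78,"tz":30,"wx":0,"wy":0,"wz":0.19,"gripper":0},{"tx":90,"ty":-98,"tz":50,"wx":0,"wy":0,"wz":0.246,"gripper":0},{"tx":90,"ty":-98,"tz":70,"wx":0,"wy":0,"wz":0.246,"gripper":0}])

```text
time: 2.47
position: [0.5019, 0.0868, 0.1527]
tool_rot: [-3.13, -0.212, -0.005]
ft_force: [0.1, 0.4, -0.7]
grip_width: 0.006
grip_force: 0.0
```

```bash
python3 - <<'E'
from h import *
s=ctrl.get_state();print(s['time'],s['position'],s['tool_rot'],s['ft_force'])
a=vision.get_image('top');b=vision.get_image('side')
p=s['position'];print(proj(a,p),proj(b,p))
A=cv2.resize(a['color'][140:290,220:370],(400,400));B=cv2.resize(b['color'][150:300,250:400],(400,400))
cv2.imwrite('pics/near.png',np.hstack([A,B]))
E
```

```text
2.4667 [0.50188145 0.08684569 0.15274009] [-3.13030133 -0.21228541 -0.00542001] [ 0.10230539  0.40613271 -0.70942023]
[307.85175142 240.06866365] [351.21728475 192.47265533]
```

View pics/near.png

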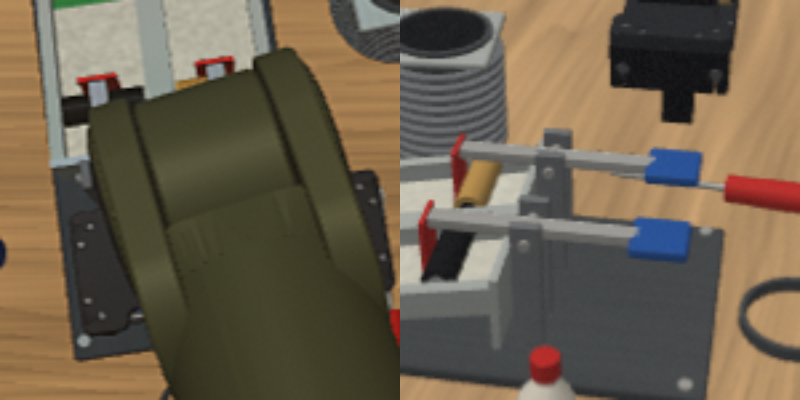

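The side crop shows the closed fingertips above the far (right) pad, in line with it along the lever. The pose reads about 7 mm off in y, so I'll settle and go lower before correcting.

Call:
jog_arm(increments=[{"tx":0,"ty":0,"tz":5,"wx":0,"wy":0,"wz":0,"gripper":0},{"tx":0,"ty":0,"tz":10,"wx":0,"wy":0,"wz":0,"gripper":0},{"tx":0,"ty":0,"tz":15,"wx":0,"wy":0,"wz":0,"gripper":0},{"tx":0,"ty":0,"tz":20,"wx":0,"wy":0,"wz":0,"gripper":0},{"tx":0,"ty":0,"tz":25,"wx":0,"wy":0,"wz":0,"gripper":0}])

```text
time: 2.98
position: [0.501, 0.079, 0.1277]
tool_rot: [3.134, 0.202, 0.002]
ft_force: [-0.8, -0.2, -0.3]
grip_width: 0.008
grip_force: 0.0
```

Call:
jog_arm(increments=[{"tx":0,"ty":0,"tz":10,"wx":0,"wy":0,"wz":0,"gripper":0},{"tx":0,"ty":0,"tz":18,"wx":0,"wy":0,"wz":0,"gripper":0},{"tx":0,"ty":0,"tz":24,"wx":0,"wy":0,"wz":0,"gripper":0},{"tx":0,"ty":0,"tz":28,"wx":0,"wy":0,"wz":0,"gripper":0},{"tx":0,"ty":0,"tz":28,"wx":0,"wy":0,"wz":0,"gripper":0}])

```text
time: 3.4
position: [0.5002, 0.0797, 0.0986]
tool_rot: [-3.135, -0.204, 0.002]
ft_force: [-0.2, 0.1, -0.1]
grip_width: 0.008
grip_force: 0.2
```

```bash
python3 - <<'E'
from h import *
print([ctrl.get_state()['ft_force'].round(1) for _ in range(2)])
b=vision.get_image('side');print(ctrl.get_state()['ft_force'])
cv2.imwrite('pics/p1.png',cv2.resize(b['color'][160:280,250:410],(800,600),interpolation=2))
E
```

```text
[array([-0.2,  0.1, -0.1]), array([-0.2,  0.1, -0.1])]
[-0.04445241 -0.18868929  0.28542909]
```

View pics/p1.png

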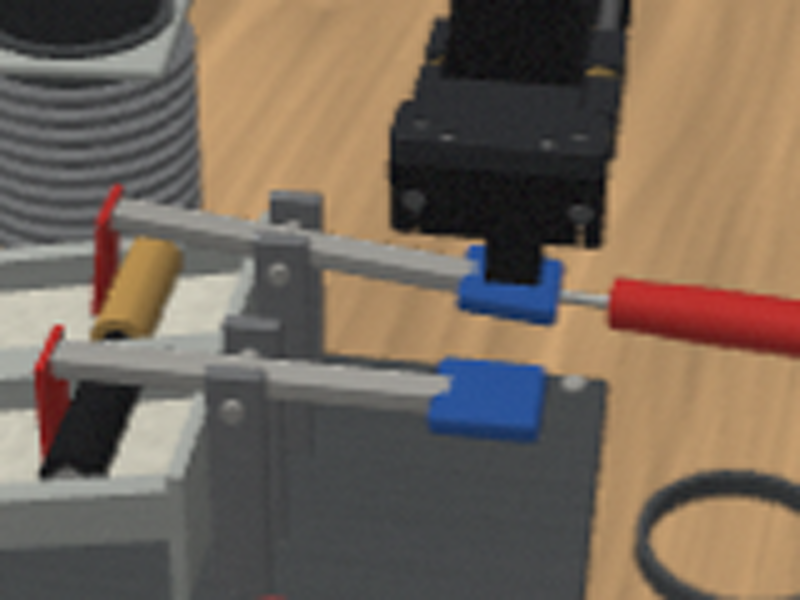

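The fingertips sit on the right pad at crop (515,280), and its lever is already tilted a little. The left lever is at rest. Pressing on down to about z = 0.075.

Call:
jog_arm(increments=[{"tx":0,"ty":0,"tz":8,"wx":0,"wy":0,"wz":0,"gripper":0},{"tx":0,"ty":0,"tz":16,"wx":0,"wy":0,"wz":0,"gripper":0},{"tx":0,"ty":0,"tz":22,"wx":0,"wy":0,"wz":0,"gripper":0},{"tx":0,"ty":0,"tz":24,"wx":0,"wy":0,"wz":0,"gripper":0},{"tx":0,"ty":0,"tz":24,"wx":0,"wy":0,"wz":0,"gripper":0}])

```text
time: 3.87
position: [0.5002, 0.0798, 0.0749]
tool_rot: [-3.135, -0.204, 0.002]
ft_force: [-1.3, -0.5, 2.9]
grip_width: 0.002
grip_force: 1.4
```

Call:
jog_arm(increments=[{"tx":0,"ty":0,"tz":0,"wx":0,"wy":0,"wz":0,"gripper":0},{"tx":0,"ty":0,"tz":0,"wx":0,"wy":0,"wz":0,"gripper":0},{"tx":0,"ty":0,"tz":0,"wx":0,"wy":0,"wz":0,"gripper":0},{"tx":0,"ty":0,"tz":0,"wx":0,"wy":0,"wz":0,"gripper":0},{"tx":0,"ty":0,"tz":0,"wx":0,"wy":0,"wz":0,"gripper":0}])

```text
time: 4.28
position: [0.5001, 0.0798, 0.0754]
tool_rot: [3.135, 0.204, -0.001]
ft_force: [-1.1, -0.3, 2.7]
grip_width: 0.007
grip_force: 1.4
```

Call:
jog_arm(increments=[{"tx":0,"ty":0,"tz":0,"wx":0,"wy":0,"wz":0,"gripper":0},{"tx":0,"ty":0,"tz":0,"wx":0,"wy":0,"wz":0,"gripper":0},{"tx":0,"ty":0,"tz":0,"wx":0,"wy":0,"wz":0,"gripper":0},{"tx":0,"ty":0,"tz":0,"wx":0,"wy":0,"wz":0,"gripper":0},{"tx":0,"ty":0,"tz":0,"wx":0,"wy":0,"wz":0,"gripper":0}])

```text
time: 4.7
position: [0.5002, 0.0798, 0.0753]
tool_rot: [3.135, 0.204, -0.001]
ft_force: [-2.7, 0.4, 1.7]
grip_width: 0.005
grip_force: 1.5
```

```bash
python3 - <<'E'
from h import *
b=vision.get_image('side');s=ctrl.get_state();print(s['time'],s['position'],s['ft_force'])
cv2.imwrite('pics/p2.png',cv2.resize(b['color'][160:310,170:370],(800,600),interpolation=2))
E
```

```text
4.75 [0.50027663 0.07982108 0.0753754 ] [-2.98281055  0.2780641   2.77500361]
```

View pics/p2.png

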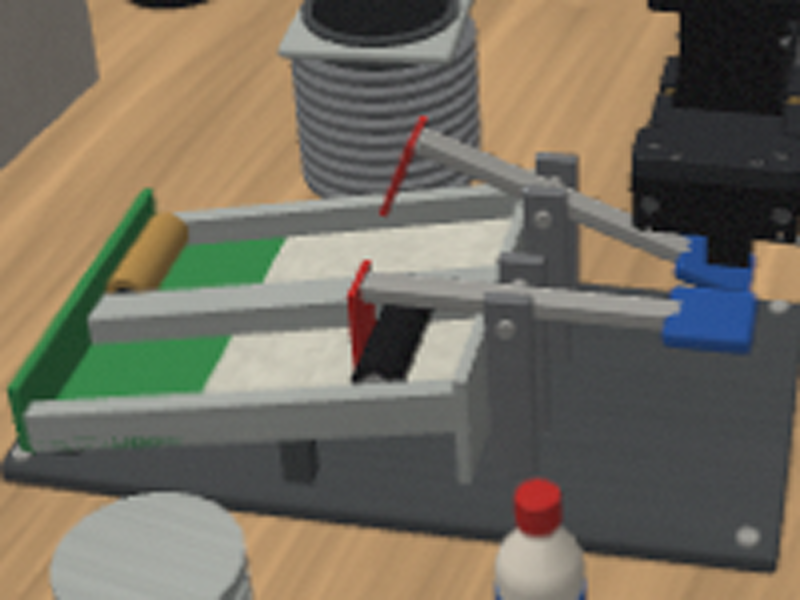

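The bronze pin rests against the tray lip at crop (150,250). The right gate is up, and the black pin is still behind its shut gate at (390,340). Raising slowly off the pad.

Call:
jog_arm(increments=[{"tx":0,"ty":0,"tz":-6,"wx":0,"wy":0,"wz":0,"gripper":0},{"tx":0,"ty":0,"tz":-13,"wx":0,"wy":0,"wz":0,"gripper":0},{"tx":0,"ty":0,"tz":-20,"wx":0,"wy":0,"wz":0,"gripper":0},{"tx":0,"ty":0,"tz":-27,"wx":0,"wy":0,"wz":0,"gripper":0},{"tx":0,"ty":0,"tz":-34,"wx":0,"wy":0,"wz":0,"gripper":0}])

```text
time: 5.17
position: [0.5016, 0.0798, 0.1108]
tool_rot: [3.135, 0.204, 0.004]
ft_force: [0.6, -0.4, 0.0]
grip_width: 0.004
grip_force: 0.0
```

Call:
jog_arm(increments=[{"tx":0,"ty":0,"tz":-15,"wx":0,"wy":0,"wz":0,"gripper":0},{"tx":0,"ty":0,"tz":-35,"wx":0,"wy":0,"wz":0,"gripper":0},{"tx":0,"ty":0,"tz":-55,"wx":0,"wy":0,"wz":0,"gripper":0},{"tx":0,"ty":0,"tz":-70,"wx":0,"wy":0,"wz":0,"gripper":0},{"tx":0,"ty":0,"tz":-70,"wx":0,"wy":0,"wz":0,"gripper":0}])

```text
time: 5.58
position: [0.5034, 0.0803, 0.1835]
tool_rot: [3.134, 0.204, 0.012]
ft_force: [0.1, 0.2, 0.6]
grip_width: 0.005
grip_force: 0.0
```

Call:
jog_arm(increments=[{"tx":0,"ty":0,"tz":0,"wx":0,"wy":0,"wz":0,"gripper":0},{"tx":0,"ty":0,"tz":0,"wx":0,"wy":0,"wz":0,"gripper":0},{"tx":0,"ty":0,"tz":0,"wx":0,"wy":0,"wz":0,"gripper":0},{"tx":0,"ty":0,"tz":0,"wx":0,"wy":0,"wz":0,"gripper":0},{"tx":0,"ty":0,"tz":0,"wx":0,"wy":0,"wz":0,"gripper":0}])

```text
time: 6.0
position: [0.5002, 0.0798, 0.1788]
tool_rot: [-3.135, -0.204, 0.002]
ft_force: [0.1, 0.7, -0.4]
grip_width: 0.007
grip_force: 0.0
```

```bash
python3 - <<'E'
from h import *
b=vision.get_image('side');s=ctrl.get_state();print(s['time'],s['position'],s['ft_force'])
cv2.imwrite('pics/p3.png',cv2.resize(b['color'][160:310,170:370],(800,600),interpolation=2))
E
```

```text
6.05 [0.50027977 0.07977958 0.17892137] [-0.54983484  0.23306297 -0.1591823 ]
```

View pics/p3.png

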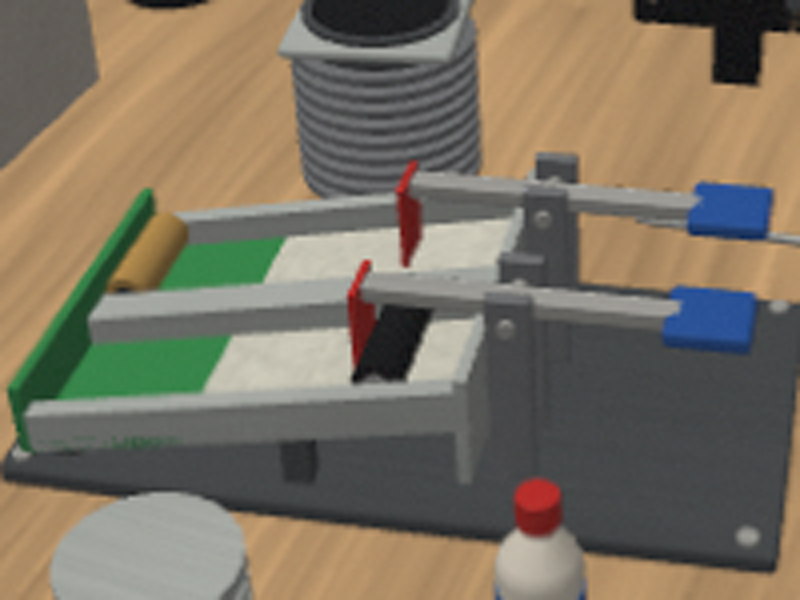

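Both gates are shut, with the right gate at crop (410,220). The bronze pin is in the tray at (150,250), and the fingers are clear of everything.

```bash
python3 -c "
from bench import ctrl
print(ctrl.close_job())"
```

```text
the job is handed in; nothing more can be done
None
```

The bronze pin rolled into the green tray after I pressed the right lever's pad, both gates are shut with the black pin still behind its own, and the job was handed in at about 6 s.

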